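# Reset the tripped breaker of the packing-bench power box

### The job

The bench's power box has tripped: of its three breakers, the one whose lever stands halfway has to come back on. Push that lever fully off, past its off position against the reset spring until it bottoms, then throw it fully on, and shut the box's lid. Do not force the lever (a push of 18 N, not quite 2 kg, breaks it), do not shift the other two levers and do not disturb the things lying round the box.

Things in the scene. Friction and masses are not known exactly. Their poses are not given: they have to be found in the camera images.
- power_box: grey steel distribution box fixed on the bench, 190 (x) x 300 (y) x 125 mm high, walls 4 mm, open at the top. Origin under its centre; x points from the side with three round outlets (nearest the robot) to the lid's hinge side, y along the row of breakers, z up. Inside, 72 mm up, a white panel; the black faces of three breakers stand out of it, 83 mm above the bench, 84 mm apart in y.
- breaker: the tripped moulded-case breaker, black, 130 (x) x 75 (y) x 68 mm; origin under its centre, 15 mm above the bench, axes as the box's. It takes any of the three places. A 3 mm collar, 44 x 30 mm, surrounds its lever. In a small window at the lever's +y side a white flag slides 4 mm to -y when it is reset (on the other two breakers it already lies there).
- lever_pivot (a point): hinge point of the tripped lever, 23 mm below the breaker's face, 60 mm above the bench; it turns about the box's y axis. Forces (at 47 mm from the pivot; nearer it they grow in proportion): 2 to 3 N swings it off on to its reset spring, 3 to 5 N starts to compress that spring, 6 to 8 N brings it to the stop; once reset, 3 to 5 N, plus rubbing at the tip, throws it over centre and it snaps on.
- lever_tip (a point): middle of the top end of the tripped breaker's grey lever, 55 mm from the pivot. The lever is 10 mm thick (along the box's x), 18 mm wide (y) and stands 32 mm out of the breaker's face when upright; its axes are the box's axes turned with it. More than 18 N on the lever breaks it.
- lever (a joint): its angle, rad: 0 upright (tripped), + leaning to box +x = on, - to box -x = off. Off it rests on the reset spring at -0.18 to -0.40; the hard stop is 0.14 farther, at -0.31 to -0.55: it differs between breakers, is not readable beforehand, and the latch resets only in the last millimetre before it. Let go, it springs back to off. If not reset it is blocked at 0.05 to 0.28; reset, it goes on to its stop at 0.38.
- lever_on_tip (a point): top end of the lever of the neighbouring breaker that is on; same lever, leaning to box +x; to be left as it is
- lever_off_tip (a point): top end of the lever of the neighbouring breaker that is switched off; same lever, leaning to box -x; to be left as it is
- lid (a joint): angle of the lid, rad: 0 shut (lying on the box), 1.5 to 1.75 at the start, 1.9 fully open. It has a stiff hinge and stays where it is left; 2 to 7 N at its free edge move it
- lid_hinge (a point): middle of the lid's hinge line, which runs along y on the top of the box's far (+x) wall, 125 mm above the bench; it is on the lid's underside (the side that faces the breakers)
- lid_edge (a point): middle of the lid's free edge, 190 mm from the hinge line, half way through the thickness. The lid is a grey steel frame 26 mm wide and 10 mm thick round a clear window, 190 x 300 mm in all
- small_carton: closed brown carton 130 x 100 x 75 mm, loose, beside the power box on its left; origin under its centre
- flat_carton: closed brown carton 180 x 120 x 45 mm, loose, beside the power box on its right; origin under its centre
- tape_roll: roll of brown packing tape lying flat, 100 mm across, 48 mm high, loose; origin under its centre
- screwdriver: screwdriver 190 mm long lying on the bench behind the power box, loose; origin on its underside
- knife: closed grey carton knife 165 x 20 x 16 mm lying on the flat carton, loose; origin under its centre
- scanner: hand-held barcode scanner 175 x 62 x 48 mm lying down, loose; origin on its underside
- spray_bottle: white cleaner bottle 64 mm across, 170 mm high, standing, loose; origin under its centre

How it is judged:
By the outcome, as a careful person would: the job done as asked, in the order asked, and still so for the second after the job is handed in, with the robot touching nothing.
It also fails if it takes over 58 s, if anything falls off the work surface, if the arm or the gripper's body presses on something with over 40 N, if the wrist force passes 120 N, or if a joint passes its speed limit or range.

### The arm

A 6-joint arm with a two-finger parallel gripper is mounted at the origin on the work surface. World frame = base frame: x ahead of the robot, y to its left, z up, the work surface at z = 0. Lengths are in m, angles in degrees, forces in N, time in s.
With the tool pointing down it reaches from about 0.3 to 0.875 m from the base axis. Payload 4.2 kg.
Tool frame: the origin (TCP) lies midway between the tips of the shut fingers; the grasp point (between the pads) lies ctrl.grip_depth behind it (ctrl.grip_depth is the distance from the TCP to the grasp point, in m); z points along the fingers, y is the direction in which the jaws open and shut (so a half turn about z gives the same grasp; the last joint's range is limited). The gripper opens to 85 mm and grips with 20 to 120 N. Pads are 22 mm wide; open, the fingers measure 114 mm over their backs; the gripper's body (76 mm by 85 mm) begins 54 mm behind the grasp point. The pads swing forward as they close: fully open they stand 13 mm farther back than shut.
Start: joints at [72.708, 18.312, 89.639, -0, 72.044, -1.146], TCP at [0.16, 0.552, 0.231] pointing down, gripper open.
Joint ranges: [-177.97, 177.97], [-48.28, 115.42], [12.27, 149.76], [-77.06, 257.06], [2.81, 150.46], [-146.56, 146.56]. Speed limits (degrees/s): [147.25, 147.25, 180, 180, 180, 180].

### API

Orientations are given as a 3x3 rotation matrix whose columns are the frame's x, y, z axes.
In Python, from bench import ctrl, effector, viewer, order gives the robot as it stands. Calls block until the motion is done:
- ctrl.move_pose(position, orientation): joint-space move of the TCP to a pose.
- ctrl.line_to(position, speed=0.15, orientation=None): straight line of the TCP; orientation=None keeps the orientation; speed is the mean speed in m/s.
- ctrl.set_joints(angles): joint-space move.
- effector.grip(opening, newtons=None): opening from 0.0 (shut) to 1.0 (fully open); newtons is the grip in N (None keeps the last); returns when the fingers have stopped.
- ctrl.hold(seconds).
- ctrl.inverse_kinematics(position, orientation): joint angles nearest the present ones, or None.
- ctrl.observe(): the state.
- viewer.grab_frame(name): name is "side" or "top"; returns a dict with "img" (480x640x3 uint8, blue, green, red), "fx", "fy", "cx", "cy" (pixels), "rvec" (rotation vector, rad) and "tvec" (3), from world to camera coordinates, as OpenCV has them. Camera axes: x right, y down, z forward; pixel columns grow to the right and rows downward; lengths in m; the calibration is good to about 2 mm. A picture is of the moment at which its call begins. There is no depth.
A pose or a line that the arm cannot do raises ctrl.IKError and nothing moves.
- order.finish_job(): hands the job in, once; it reports no verdict.
Trained networks look in a picture, given as the dict that the camera call returned (one of the last four; its "shot" number tells which), for a name from the list of things; names that differ only in an ending like _2 or _b are one class to them, and where a whole thing is asked for, a point or a joint stands for the part that bears it (a point fixed in the world has none). Each returns a list of dicts, best first, with "score" (0 to 1); they miss things now and then, are a little off and sometimes report something else, mostly with a low value. They report only what shows in the picture. A call takes as long as a camera call.
- viewer.search_frame(picture, thing): "pixel" ([row, column] in pixels, amid what is visible of it).
- viewer.silhouettes(picture, thing): "pixels" (480x640 bool, what is visible of it) and "pixel" ([row, column] in pixels, amid what is visible of it).
The state is a dict: "time": time; "joint_pos": joint angles; "dq": joint speeds; "tau": joint torques, N m; "tool_pos": TCP position; "orientation": TCP orientation; "ft_force": force on the tool from outside, world axes, zero at the start; "ft_torque": the same for the moment, N m; "grip_width": opening from 0.0 (shut) to 1.0 (fully open).
Only numpy, scipy, OpenCV 4.12 (cv2) and the standard library are available. Lean on these libraries where they do the work, as an engineer would, in place of code of your own. Each camera call takes 0.05 s, during which the arm holds its last target.

## Working session

There is one attempt and no reset: what is moved stays moved. The work goes in short steps, each a Python script; the robot and the scene stay as the last script left them, time stands still between calls to the robot, and variables do not carry over. Pictures are saved under pics/ and viewed, and the job is handed in when it is done.

```bash
ls; mkdir -p pics; python3 - <<'E'
from bench import ctrl, effector, viewer, order
import cv2,numpy as np
print(ctrl.observe(), ctrl.grip_depth)
for n in ("side","top"):
    f=viewer.grab_frame(n); cv2.imwrite(f"pics/{n}0.png",f["img"])
    print(n,f["fx"],f["cx"],f["cy"],f["rvec"],f["tvec"], -cv2.Rodrigues(np.array(f["rvec"]))[0].T@np.array(f["tvec"]).reshape(3))
    for t in ["power_box","breaker","lever_tip","lever_on_tip","lever_off_tip","lid_edge","lid_hinge","lever_pivot","small_carton","flat_carton","tape_roll","screwdriver","knife","scanner","spray_bottle"]:
        print(t,[(np.round(d["pixel"],1).tolist(),round(d["score"],2)) for d in viewer.search_frame(f,t)[:3]])
print(ctrl.observe()["time"])
E
```

```text
pics
{'time': 0.0, 'joint_pos': array([ 7.27091078e+01,  1.83515880e+01,  8.97059299e+01,  1.54023408e-03,
        7.20423142e+01, -1.14551283e+00]), 'dq': array([-0.04839682, -0.03521994,  0.02925983, -0.02383008, -0.01537605,
       -0.04904124]), 'tau': array([-1.79402588e-03, -4.15527284e+01, -2.34148514e+01, -4.21951581e-04,
        8.40506254e-03, -3.55708593e-06]), 'tool_pos': array([0.15974333, 0.55188293, 0.230486  ]), 'orientation': array([[-9.60556887e-01,  2.78083032e-01, -5.42298314e-04],
       [ 2.78083554e-01,  9.60555461e-01, -1.65605642e-03],
       [ 6.03864168e-05, -1.74154064e-03, -9.99998482e-01]]), 'ft_force': array([-0.21262451, -0.56798878, -0.27947422]), 'ft_torque': array([ 0.01928906, -0.01244062, -0.06145728]), 'grip_width': 0.9981071284086037} 0.0187
side 583.5312031623066 303.65368919061075 237.03535710106885 [ 2.35485757  0.52185073 -0.17687933] [-0.4709677  -0.04691147  2.01820659] [ 0.98281959 -1.08007771  1.47128069]
power_box [([262.4, 304.6], 0.92)]
breaker [([269.5, 286.5], 0.94)]
lever_tip []
lever_on_tip [([248.8, 296.8], 0.4)]
lever_off_tip [(
[... 597 characters left out ...]
5349387] [0.38909489 0.05706578 1.58577104]
power_box [([230.2, 345.6], 0.96)]
breaker [([244.4, 373.7], 0.79)]
lever_tip [([321.6, 517.5], 0.4)]
lever_on_tip [([275.0, 243.1], 0.66), ([242.2, 340.1], 0.38)]
lever_off_tip [([257.5, 310.3], 0.4), ([322.9, 518.9], 0.39)]
lid_edge [([205.5, 339.0], 0.76), ([229.7, 346.8], 0.34)]
lid_hinge [([203.2, 338.6], 0.91)]
lever_pivot [([241.5, 372.3], 0.77)]
small_carton [([274.9, 247.1], 0.82)]
flat_carton [([235.1, 427.9], 0.75)]
tape_roll [([315.3, 520.0], 0.67)]
screwdriver [([193.8, 326.9], 0.65)]
knife [([228.3, 434.5], 0.97)]
scanner [([300.7, 186.5], 0.92), ([219.5, 121.8], 0.57)]
spray_bottle [([220.9, 118.7], 0.89), ([243.4, 372.7], 0.37)]
1.6
```

View pics/side0.png

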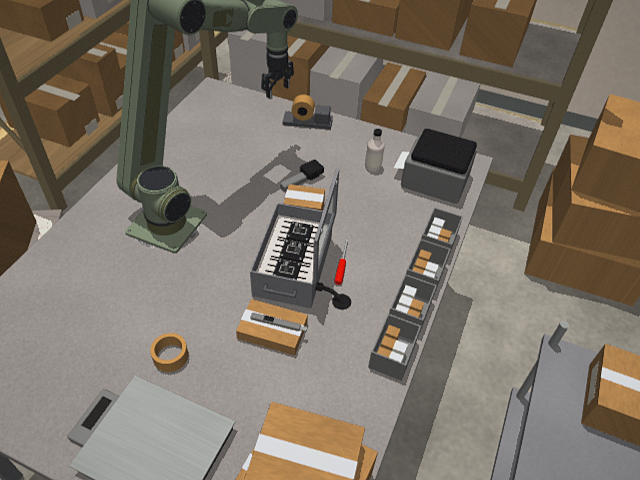

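View pics/top0.png

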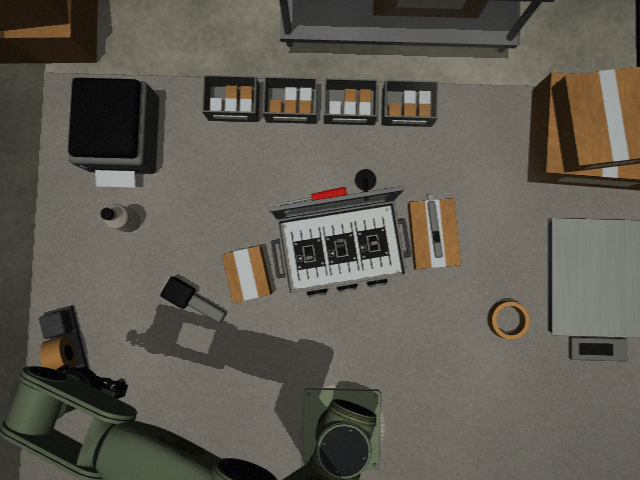

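```bash
python3 - <<'E'
import cv2
a=cv2.imread('pics/side0.png')[190:340,220:400]; b=cv2.imread('pics/top0.png')[170:300,270:420]
cv2.imwrite('pics/s0c.png',cv2.resize(a,None,fx=4,fy=4,interpolation=cv2.INTER_CUBIC)); cv2.imwrite('pics/t0c.png',cv2.resize(b,None,fx=4.5,fy=4.5,interpolation=cv2.INTER_CUBIC))
E
```

```text
(no output)
```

View pics/s0c.png

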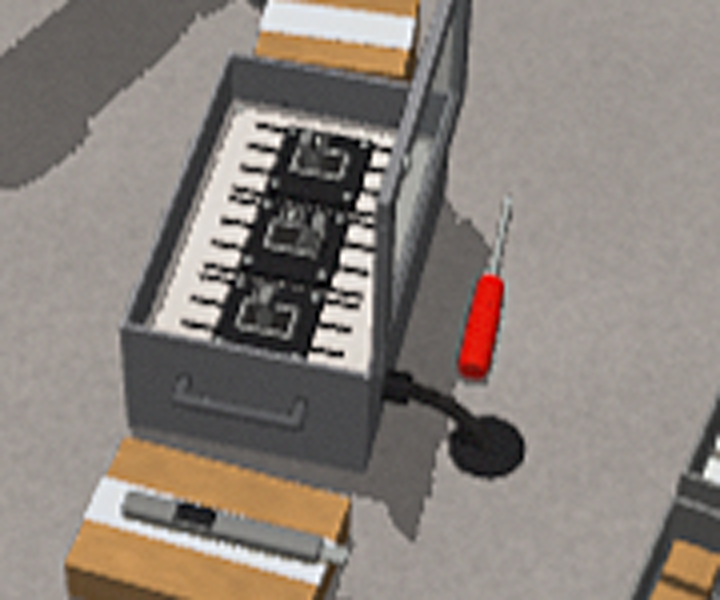

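View pics/t0c.png

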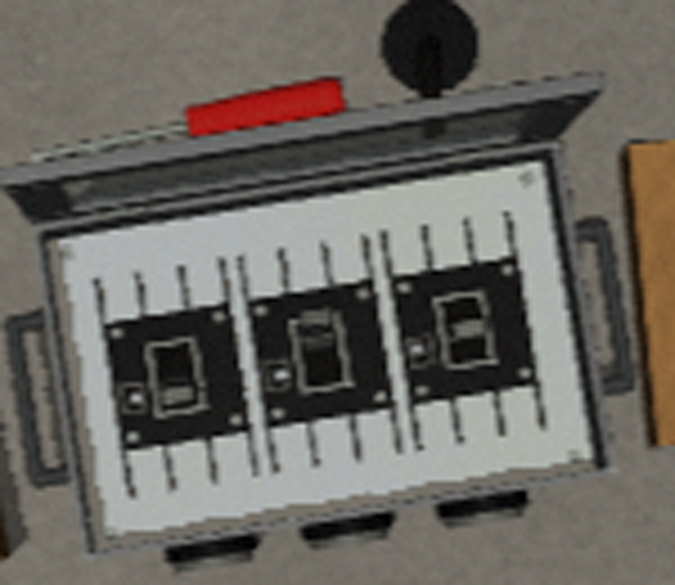

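The tripped lever is in the -y (right-hand) place: in the top view its collar is near pixel row 243, col 373. The middle breaker is on and the left one is off, which the networks confirm. Next I fit the box and lid poses.

```bash
cat > h.py <<'E'
import numpy as np, cv2
from scipy.optimize import least_squares
CAM={}
def proj(f,P):
    return cv2.projectPoints(np.array(P,float).reshape(-1,1,3),np.array(f["rvec"],float),np.array(f["tvec"],float),np.array([[f["fx"],0,f["cx"]],[0,f["fy"],f["cy"]],[0,0,1.]]),None)[0].reshape(-1,2)
def b2w(p,P):
    c,s=np.cos(p[2]),np.sin(p[2]); P=np.atleast_2d(P).astype(float)
    return np.c_[p[0]+c*P[:,0]-s*P[:,1],p[1]+s*P[:,0]+c*P[:,1],P[:,2]]
def lidpts(a,pts): # pts: (r from hinge, y, t outward)
    pts=np.atleast_2d(pts)
    # shut a=0: points to -x
    return np.c_[0.095-pts[:,0]*np.cos(a)+pts[:,2]*np.sin(a), pts[:,1], 0.125+pts[:,0]*np.sin(a)+pts[:,2]*np.cos(a)]
E
python3 - <<'E'
from h import *
from bench import viewer
fs={n:viewer.grab_frame(n) for n in("top","side")}
R=[[-.095,.15,.125],[.095,.15,.125],[.095,-.15,.125],[-.095,-.15,.125]]
t=lambda u,v:(270+(u-0.5)/4.5,170+(v-.5)/4.5)
s=lambda u,v:(220+(u)/4-.4,190+v/4-.4)
obs=[("top",R[1],t(42,232)),("top",R[2],t(562,148)),("top",R[3],t(605,465)),("top",R[0],t(90,550)),
("side",R[0],s(233,58)),("side",R[3],s(122,330)),("side",R[2],s(380,378))]
fun=lambda p:np.concatenate([proj(fs[n],b2w(p,P))[0]-np.array(o) for n,P,o in obs])
r=least_squares(fun,[.5,0,.1],loss='soft_l1'); p=r.x
print(p,np.degrees(p[2])); print(np.round(r.fun.reshape(-1,2),1))
np.save('box.npy',p)
# lid edge angle fit from far corners top view
lo=[("top",(.19,.15),t(5,178)),("top",(.19,-.15),t(603,80)),("side",(.19,-.15),s(385,200))]
for n,(rr,y),o in lo[:3]:
  for tt in (0,.01):
    best=min(((np.linalg.norm(proj(fs[n],b2w(p,lidpts(a,[rr,y,tt])))[0]-o),a) for a in np.linspace(1.4,1.9,251)))
    print(n,y,tt,best,proj(fs[n],b2w(p,lidpts(best[1],[rr,y,tt])))[0],o)
for n in fs:
  f=fs[n]; im=f["img"].copy()
  im=cv2.resize(im,None,fx=4,fy=4,interpolation=cv2.INTER_CUBIC)
  def d(P,c):
    q=proj(f,b2w(p,P)); q=((q+.5)*4-.5); cv2.polylines(im,[np.round(q).astype(int).reshape(-1,1,2)],True,c,1)
  d(R,(0,255,0))
  for y in(-.084,0,.084):
    d([[sx*.022,y+sy*.015,.086] for sx,sy in((-1,-1),(-1,1),(1,1),(1,-1))],(0,0,255))
  d([[sx*.005,-.084+sy*.009,.115] for sx,sy in((-1,-1),(-1,1),(1,1),(1,-1))],(255,0,255))
  q=proj(f,b2w(p,[0,0,.1]))[0]*4; u,v=int(q[0])-350,int(q[1])-300
  cv2.imwrite(f"pics/fit_{n}.png",im[v:v+600,u:u+700])
E
```

```text
[0.47832536 0.01351825 0.19223845] 11.014451838237033
[[-1.5 -2.3]
 [ 0.2 -3. ]
 [ 3.7  0.8]
 [-0.1  1.7]
 [-0.2 -1.3]
 [ 0.8 -0.3]
 [-1.   0.5]]
top 0.15 0 (np.float64(0.22086385483044058), np.float64(1.5759999999999998)) [270.78021129 209.46621063] (271.0, 209.44444444444446)
top 0.15 0.01 (np.float64(0.24269073444122538), np.float64(1.524)) [270.761173   209.40131141] (271.0, 209.44444444444446)
top -0.15 0 (np.float64(1.4452230578375675), np.float64(1.5739999999999998)) [405.3126252  187.41838333] (403.8888888888889, 187.66666666666666)
top -0.15 0.01 (np.float64(1.4661372187756054), np.float64(1.5219999999999998)) [405.32031572 187.34953017] (403.8888888888889, 187.66666666666666)
side -0.15 0 (np.float64(1.275217642860551), np.float64(1.5679999999999998)) [315.63039032 240.85616545] (315.85, 239.6)
side -0.15 0.01 (np.float64(1.2107615162088194), np.float64(1.516)) [315.67405616 240.79790952] (315.85, 239.6)
```

View pics/fit_top.png

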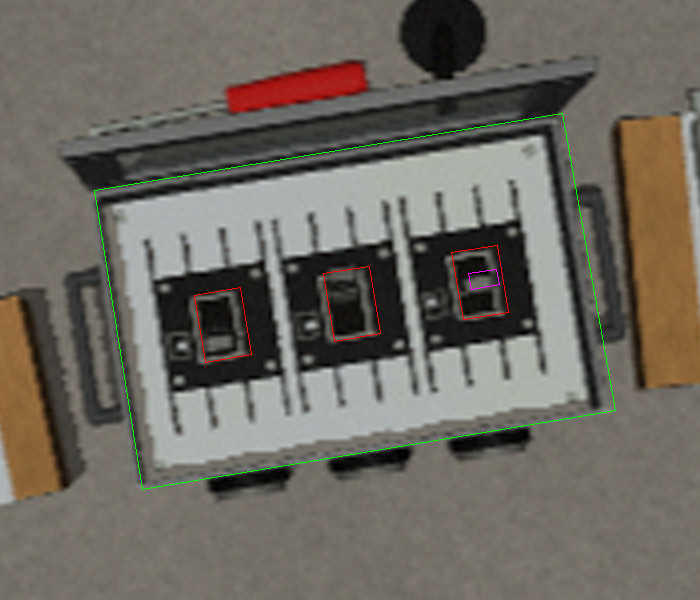

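View pics/fit_side.png

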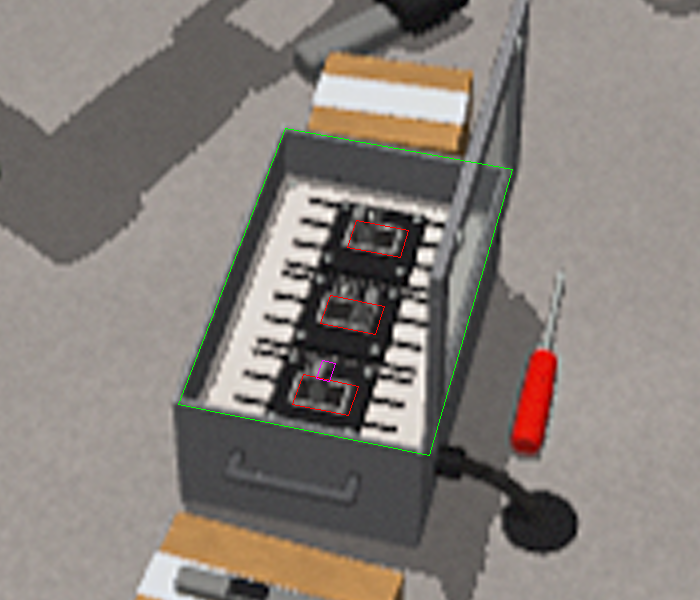

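```bash
cat >> h.py <<'E'
p=None
try: p=np.load('box.npy')
except Exception: pass
def ori(sgn=1):
    c,s=np.cos(p[2]),np.sin(p[2]); x=np.array([c,s,0])*sgn; z=np.array([0,0,-1.]); return np.c_[x,np.cross(z,x),z]
def W(x,y,z): return b2w(p,[x,y,z])[0]
def loc(st):
    d=st["tool_pos"]-np.array([p[0],p[1],0]); c,s=np.cos(p[2]),np.sin(p[2]); return np.array([c*d[0]+s*d[1],-s*d[0]+c*d[1],d[2]])
def fb(st):
    d=st["ft_force"]; c,s=np.cos(p[2]),np.sin(p[2]); return np.array([c*d[0]+s*d[1],-s*d[0]+c*d[1],d[2]])
E
python3 - <<'E'
from h import *
from bench import ctrl,effector,viewer
for s in (1,-1):
  for P in (W(-.1,.05,.3),W(.023,-.084,.2),W(.023,-.084,.103),W(-.04,-.084,.1),W(.13,-.03,.38),W(.13,0,.29),W(-.08,0,.13)):
    q=ctrl.inverse_kinematics(P,ori(s)); print(s,np.round(P,3),None if q is None else np.round(q))
E
```

```text
1 [0.371 0.043 0.3  ] [  5.  -3. 105.  -0.  78.  84.]
1 [ 0.517 -0.065  0.2  ] [-8. 15. 99. -0. 66. 71.]
1 [ 0.517 -0.065  0.103] [ -8.  20. 107.  -0.  52.  71.]
1 [ 0.455 -0.077  0.1  ] [-11.  16. 115.  -0.  49.  68.]
1 [0.612 0.009 0.38 ] [-0. 19. 68. -0. 93. 79.]
1 [0.606 0.038 0.29 ] [ 3. 20. 79. -0. 81. 82.]
1 [ 0.4   -0.002  0.13 ] [ -2.   8. 120.  -0.  52.  77.]
-1 [0.371 0.043 0.3  ] [  5.  -3. 105.  -0.  78. -96.]
-1 [ 0.517 -0.065  0.2  ] [  -8.   15.   99.   -0.   66. -109.]
-1 [ 0.517 -0.065  0.103] [  -8.   20.  107.   -0.   52. -109.]
-1 [ 0.455 -0.077  0.1  ] [ -11.   16.  115.   -0.   49. -112.]
-1 [0.612 0.009 0.38 ] [  -0.   19.   68.   -0.   93. -101.]
-1 [0.606 0.038 0.29 ] [  3.  20.  79.  -0.  81. -98.]
-1 [ 0.4   -0.002  0.13 ] [  -2.    8.  120.   -0.   52. -103.]
```

```bash
python3 - <<'E'
from h import *
from bench import ctrl,effector,viewer
effector.grip(0.0,40)
ctrl.move_pose(W(-.1,-.03,.3),ori())
ctrl.line_to(W(.028,-.084,.2),speed=.25)
ctrl.line_to(W(.028,-.084,.125),speed=.15)
st=ctrl.observe(); print(st["time"],loc(st),fb(st),st["grip_width"])
for n in("top","side"):
  f=viewer.grab_frame(n); im=cv2.resize(f["img"],None,fx=4,fy=4,interpolation=cv2.INTER_CUBIC)
  q=proj(f,W(0,-.04,.1)[None])[0]*4; u,v=int(q[0])-350,int(q[1])-300
  cv2.imwrite(f"pics/app_{n}.png",im[v:v+600,u:u+700])
E
```

```text
6.2083 [ 0.02849418 -0.08412664  0.12626498] [ 0.31908333  0.35371369 -0.06846239] 0.0028761932570327718
```

View pics/app_top.png

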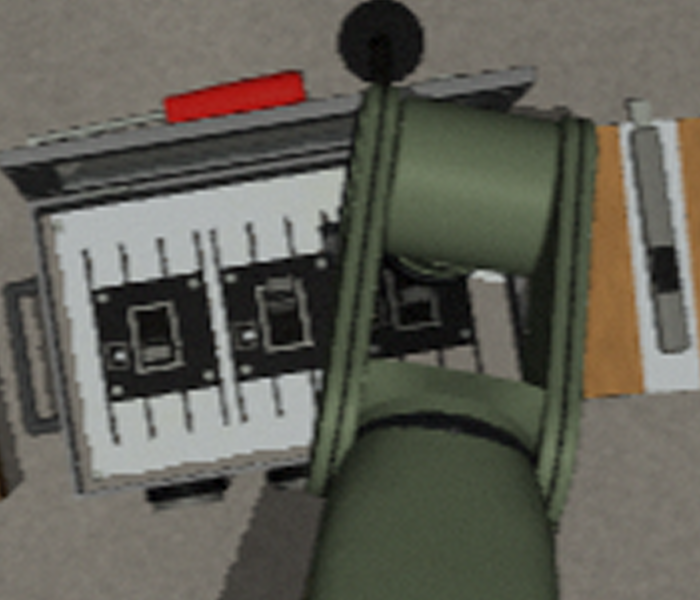

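View pics/app_side.png

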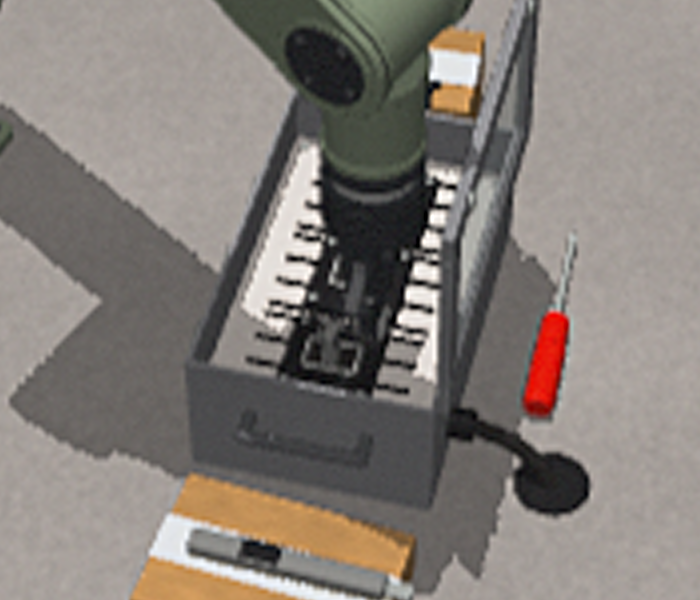

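```bash
cat >> h.py <<'E'
def push(ctrl,x0,x1,y,z,step,flim,bias,speed=.02,ax=0,sgn=1,log=1,settle=.05,fine=None,ffine=4):
    """step along box x from x0 to x1 until sgn*force>flim"""
    x=x0; d=np.sign(x1-x0); out=[]
    while (x1-x)*d>1e-6:
        s=step
        if out and fine and out[-1][1]>ffine: s=fine
        x=x+d*min(s,abs(x1-x)); zz=z(x) if callable(z) else z
        ctrl.line_to(W(x,y,zz),speed=speed); ctrl.hold(settle)
        st=ctrl.observe(); F=(fb(st)-bias); f=F[0]*sgn; L=loc(st)
        out.append((L[0],f))
        if log: print(f"t{st['time']:.2f} cmd {x*1e3:.1f} at {L[0]*1e3:.2f} z{L[2]*1e3:.1f} F {np.round(F,1)}")
        if f>flim: break
    return x,out
E
python3 - <<'E'
from h import *
from bench import ctrl,effector,viewer
ctrl.line_to(W(.028,-.084,.103),speed=.1); ctrl.hold(.2)
fs=[]
for i in range(5):
    ctrl.hold(.04); fs.append(fb(ctrl.observe()))
bias=np.mean(fs,0); print(bias,np.std(fs,0),loc(ctrl.observe())); np.save('bias.npy',bias)
x,o=push(ctrl,.028,-.012,-.084,.103,.002,5.5,bias,fine=.001,ffine=2.5)
E
```

```text
[-0.03999411  0.05610283 -0.28727153] [0.38239104 0.34373041 0.28540163] [ 0.02814947 -0.08406443  0.10327926]
t7.38 cmd 26.0 at 25.91 z103.0 F [0.5 0.7 0.1]
t7.68 cmd 24.0 at 23.95 z103.0 F [-0.3 -0.7  1.3]
t7.98 cmd 22.0 at 21.98 z103.0 F [ 0.4 -0.7 -0. ]
t8.28 cmd 20.0 at 19.95 z103.0 F [-0.3  0.   0.4]
t8.58 cmd 18.0 at 17.93 z103.0 F [-1.1 -1.4  0.2]
t8.88 cmd 16.0 at 15.96 z103.0 F [-1.6  0.3 -0. ]
t9.18 cmd 14.0 at 13.97 z103.0 F [-0.3  1.   0.1]
t9.48 cmd 12.0 at 12.07 z103.1 F [ 0.1 -0.7 -0.5]
t9.78 cmd 10.0 at 10.10 z103.2 F [1.2 0.1 1.1]
t10.08 cmd 8.0 at 7.59 z102.9 F [ 1.2 -0.5  1.2]
t10.38 cmd 6.0 at 5.47 z102.8 F [-0.3 -1.1 -0.2]
t10.68 cmd 4.0 at 3.54 z102.9 F [-0.5  0.2  0.8]
t10.98 cmd 2.0 at 1.72 z103.0 F [-0.1 -0.2  0.6]
t11.28 cmd -0.0 at -0.23 z103.0 F [-0.2  0.6  0.6]
t11.58 cmd -2.0 at -2.18 z103.0 F [-0.3 -0.4  0.3]
t11.88 cmd -4.0 at -3.28 z103.2 F [ 3.8 -0.4 -0.1]
t12.18 cmd -5.0 at -4.19 z103.2 F [ 5.9  0.2 -1.7]
```

```bash
cat >> h.py <<'E'
def favg(ctrl,n=5,dt=.02):
    F=[];
    for i in range(n):
        ctrl.hold(dt); st=ctrl.observe(); F.append(fb(st))
    return np.mean(F,0),st
E
python3 - <<'E'
from h import *
from bench import ctrl,effector,viewer
bias=np.load('bias.npy')
x=-.005
while x>-.016:
    x-=.0007; ctrl.line_to(W(x,-.084,.103),speed=.02)
    F,st=favg(ctrl); F-=bias; L=loc(st)
    print(f"t{st['time']:.2f} cmd {x*1e3:.1f} at {L[0]*1e3:.2f} z{L[2]*1e3:.1f} F {np.round(F,1)}")
    if F[0]>11: break
np.save('x.npy',x)
E
```

```text
t12.52 cmd -5.7 at -4.96 z103.2 F [ 5.2  0.4 -1.3]
t12.85 cmd -6.4 at -5.53 z103.2 F [ 5.2 -0.1 -0.9]
t13.18 cmd -7.1 at -6.17 z103.3 F [ 5.6 -0.3 -1.3]
t13.52 cmd -7.8 at -6.77 z103.3 F [ 5.  -0.1 -0.9]
t13.85 cmd -8.5 at -7.38 z103.3 F [ 5.6 -0.7 -0.7]
t14.18 cmd -9.2 at -8.01 z103.3 F [ 6.   0.1 -0.8]
t14.52 cmd -9.9 at -8.57 z103.4 F [ 6.2  0.2 -0.8]
t14.85 cmd -10.6 at -9.20 z103.4 F [ 6.1  0.2 -0.7]
t15.18 cmd -11.3 at -9.81 z103.5 F [ 6.4 -0.1 -0.7]
t15.52 cmd -12.0 at -10.40 z103.5 F [ 6.3 -0.1 -0.9]
t15.85 cmd -12.7 at -10.86 z103.6 F [ 6.9 -0.2 -0.6]
t16.18 cmd -13.4 at -11.10 z103.7 F [ 7.5  0.6 -0.8]
t16.52 cmd -14.1 at -11.33 z103.8 F [ 8.8  0.5 -0.8]
t16.85 cmd -14.8 at -11.51 z104.0 F [ 9.4  0.7 -1.7]
t17.18 cmd -15.5 at -11.73 z104.1 F [10.4  0.6 -1.3]
t17.52 cmd -16.2 at -11.94 z104.2 F [11.3  0.9 -1.4]
```

```bash
python3 - <<'E'
from h import *
from bench import ctrl,effector,viewer
ctrl.line_to(W(.006,-.084,.103),speed=.06)
ctrl.line_to(W(.006,-.084,.14),speed=.15)
ctrl.line_to(W(-.056,-.084,.14),speed=.15)
f=viewer.grab_frame("side"); 
st=ctrl.observe(); print(st["time"],loc(st),fb(st))
im=cv2.resize(f["img"],None,fx=5,fy=5,interpolation=cv2.INTER_CUBIC)
q=proj(f,W(0,-.06,.1)[None])[0]*5; u,v=int(q[0])-350,int(q[1])-300
cv2.imwrite(f"pics/off_side.png",im[v:v+600,u:u+700])
E
```

```text
19.05 [-0.05502386 -0.08425126  0.13998919] [-0.47918838  0.01151431 -0.01717639]
```

View pics/off_side.png

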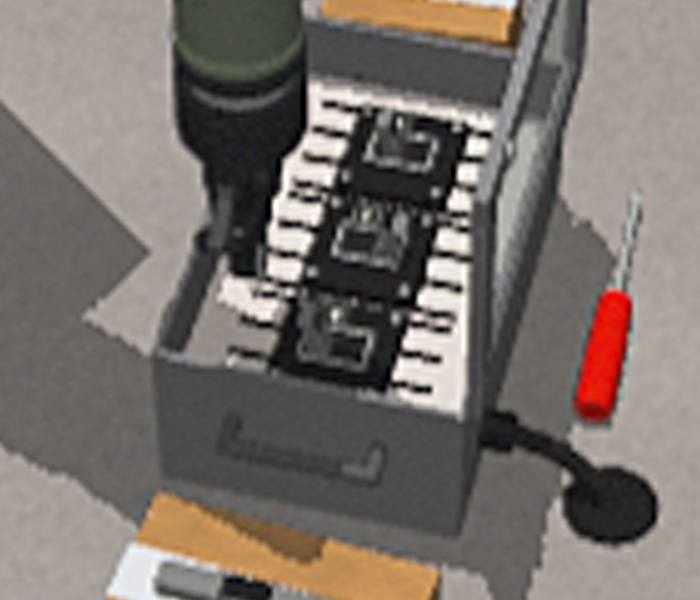

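```bash
python3 - <<'E'
from h import *
from bench import ctrl,effector,viewer
ctrl.line_to(W(-.056,-.084,.103),speed=.1); ctrl.hold(.1)
bias,st=favg(ctrl,6); print(bias,loc(st)); np.save('bias.npy',bias)
x=-.056; pk=0
while x<-.001:
    x+=.0015; ctrl.line_to(W(x,-.084,.103),speed=.03)
    F,st=favg(ctrl,3,.015); F-=bias; L=loc(st); f=-F[0]
    print(f"t{st['time']:.2f} cmd {x*1e3:.1f} at {L[0]*1e3:.2f} z{L[2]*1e3:.1f} F {np.round(F,1)}")
    if f>9: print('LIMIT'); break
    if st['time']>27.5: break
np.save('x.npy',x)
E
```

```text
[-0.05851174  0.08293016  0.11166025] [-0.0554206  -0.08422208  0.10362842]
t20.07 cmd -54.5 at -54.39 z103.2 F [ 0.6 -0.5 -0.2]
t20.37 cmd -53.0 at -52.97 z103.0 F [-0.3  0.1  0.2]
t20.67 cmd -51.5 at -51.49 z103.0 F [ 0.4 -0.   0. ]
t20.97 cmd -50.0 at -49.98 z103.0 F [ 0.  -0.5 -0. ]
t21.27 cmd -48.5 at -48.49 z103.0 F [ 0.2  0.3 -0. ]
t21.57 cmd -47.0 at -46.98 z103.0 F [ 0.1 -0.2 -0.1]
t21.87 cmd -45.5 at -45.45 z103.0 F [ 0.1 -0.3 -0.3]
t22.17 cmd -44.0 at -43.97 z103.0 F [ 0.3  0.5 -0.2]
t22.47 cmd -42.5 at -42.45 z103.0 F [-0.  0.  0.]
t22.77 cmd -41.0 at -40.97 z103.0 F [-0.1  0.2 -0. ]
t23.07 cmd -39.5 at -39.46 z103.0 F [-0.  -0.1  0.3]
t23.37 cmd -38.0 at -37.97 z103.0 F [-0.  -0.5 -0.3]
t23.67 cmd -36.5 at -36.50 z103.0 F [-0.1  0.3 -0.1]
t23.97 cmd -35.0 at -35.81 z102.9 F [-4.  -0.6  2.3]
t24.27 cmd -33.5 at -33.82 z103.0 F [-4.2 -0.   3. ]
t24.57 cmd -32.0 at -31.84 z103.0 F [-3.5 -0.   2.8]
t24.87 cmd -30.5 at -30.18 z103.0 F [-2.7  0.1  1.8]
t25.17 cmd -29.0 at -28.65 z103.0 F [-2.3  0.4  1.7]
t25.47 cmd -27.5 at -27.16 z103.0 F [-2.   0.2  1.3]
t25.77 cmd -26.0 at -25.70 z103.0 F [-1.7  0.1  1.3]
t26.07 cmd -24.5 at -24.22 z103.0 F [-1.6  0.5  0.5]
t26.37 cmd -23.0 at -22.70 z103.0 F [-1.9 -0.   1.2]
t26.67 cmd -21.5 at -21.24 z103.0 F [-1.3  0.   1.3]
t26.97 cmd -20.0 at -19.76 z103.0 F [-1.5  0.2  0.7]
t27.27 cmd -18.5 at -18.29 z103.0 F [-1.1 -0.4  0.1]
t27.57 cmd -17.0 at -16.79 z103.0 F [-0.4 -0.2  0.5]
```

```bash
python3 - <<'E'
from h import *
from bench import ctrl,effector,viewer
bias=np.load('bias.npy'); x=-.017
while x<-.0005:
    x+=.0025 if x<-.008 else .001; ctrl.line_to(W(x,-.084,.103),speed=.04)
    F,st=favg(ctrl,3,.015); F-=bias; L=loc(st); f=-F[0]
    print(f"t{st['time']:.2f} cmd {x*1e3:.1f} at {L[0]*1e3:.2f} F {np.round(F,1)}")
    if f>7: print('LIMIT'); break
ctrl.line_to(W(x-.012,-.084,.103),speed=.1)
ctrl.line_to(W(-.04,-.084,.15),speed=.2)
ctrl.line_to(W(-.1,-.06,.34),speed=.3)
st=ctrl.observe(); print(st["time"],loc(st))
for n in("top","side"):
  f=viewer.grab_frame(n); im=cv2.resize(f["img"],None,fx=5,fy=5,interpolation=cv2.INTER_CUBIC)
  q=proj(f,W(0,-.05,.1)[None])[0]*5; u,v=int(q[0])-350,int(q[1])-300
  cv2.imwrite(f"pics/on_{n}.png",im[v:v+600,u:u+700])
E
```

```text
t27.87 cmd -14.5 at -14.09 F [-0.5  0.2  0.4]
t28.17 cmd -12.0 at -11.51 F [-0.4  0.2  0.1]
t28.47 cmd -9.5 at -9.03 F [-0.   0.4 -0.3]
t28.77 cmd -7.0 at -6.65 F [ 0.3 -0.2 -0.4]
t29.07 cmd -6.0 at -5.89 F [-0.  -0.7 -0.2]
t29.37 cmd -5.0 at -4.89 F [-0.1 -0.3  0.2]
t29.67 cmd -4.0 at -3.93 F [ 0.5 -0.1  0.5]
t29.97 cmd -3.0 at -2.95 F [ 0.5 -0.6 -0.5]
t30.27 cmd -2.0 at -1.98 F [ 0.6 -0.3 -0.3]
t30.57 cmd -1.0 at -0.99 F [-0.4 -0.3 -0.2]
t30.87 cmd 0.0 at -0.56 F [-1.9 -0.3  1. ]
32.375 [-0.10010261 -0.05985851  0.3380919 ]
```

View pics/on_top.png

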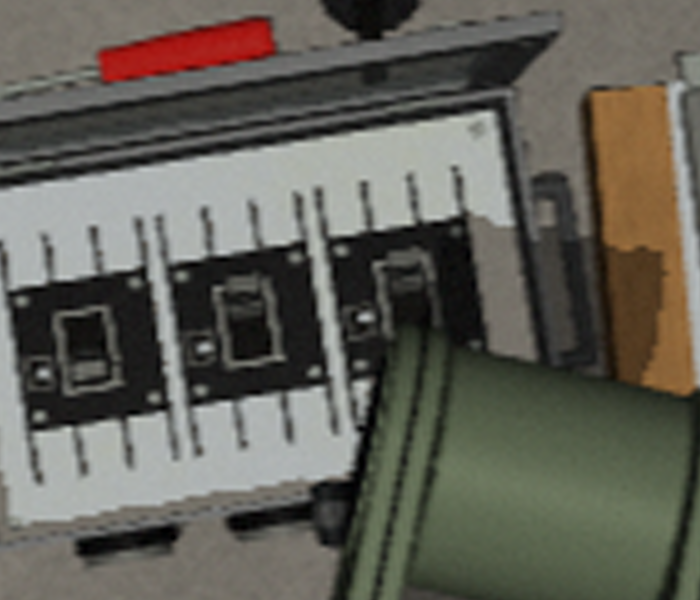

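View pics/on_side.png

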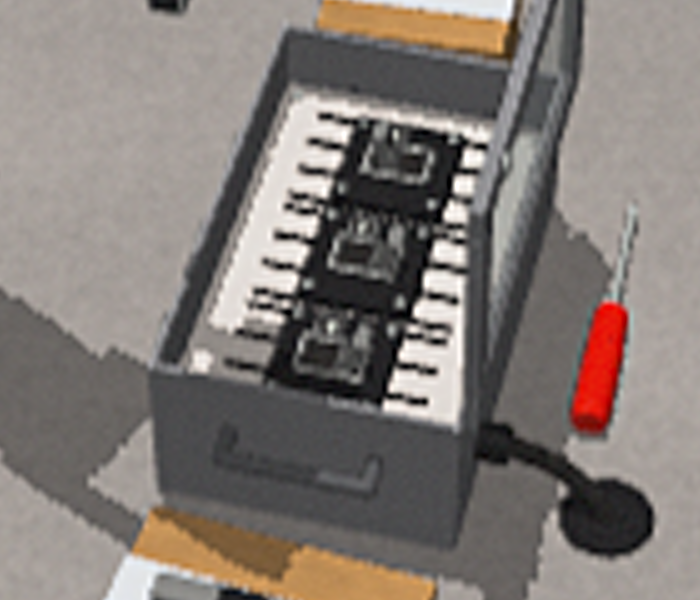

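The lever lies on like its neighbour: the last push met the stop at TCP x of about 0, and the flag has moved over. The other two levers look unchanged. Next, the lid.

```bash
python3 - <<'E'
from h import *
from bench import ctrl,effector,viewer
ctrl.line_to(W(-.06,0,.41),speed=.3)
ctrl.line_to(W(.145,0,.41),speed=.3)
ctrl.line_to(W(.145,0,.30),speed=.2); ctrl.hold(.15)
bias,st=favg(ctrl,5); np.save('bias.npy',bias); print(st['time'],loc(st),bias)
x=.145
while x>.08:
    x-=.003; ctrl.line_to(W(x,0,.298),speed=.06)
    F,st=favg(ctrl,3,.015); F-=bias; L=loc(st)
    print(f"t{st['time']:.2f} cmd {x*1e3:.1f} at {L[0]*1e3:.2f} F {np.round(F,1)}")
    if F[0]>1.8: break
np.save('x.npy',x)
f=viewer.grab_frame("side"); im=cv2.resize(f["img"],None,fx=4,fy=4,interpolation=cv2.INTER_CUBIC)
q=proj(f,W(0.05,0,.2)[None])[0]*4; u,v=int(q[0])-350,max(0,int(q[1])-300)
cv2.imwrite(f"pics/lid_side.png",im[v:v+600,u:u+700])
E
```

```text
34.725 [ 1.45432579e-01 -7.49337898e-05  3.01526734e-01] [-0.12035552 -0.24557941  0.04412048]
t35.02 cmd 142.0 at 141.91 F [ 0.2  0.4 -0.5]
t35.33 cmd 139.0 at 138.97 F [-0.   0.1  0.3]
t35.62 cmd 136.0 at 135.94 F [ 0.  0. -0.]
t35.92 cmd 133.0 at 132.94 F [-0.2  0.   0.1]
t36.23 cmd 130.0 at 129.95 F [ 0.1  0.5 -0.1]
t36.52 cmd 127.0 at 126.95 F [0.3 0.4 0.1]
t36.83 cmd 124.0 at 123.94 F [ 0.3 -0.2 -0.2]
t37.12 cmd 121.0 at 120.94 F [0.4 0.  0.3]
t37.42 cmd 118.0 at 117.93 F [ 0.2  0.4 -0.3]
t37.73 cmd 115.0 at 114.94 F [ 0.3  0.4 -0.4]
t38.02 cmd 112.0 at 111.89 F [ 0.2  0.4 -0.2]
t38.33 cmd 109.0 at 109.26 F [ 2.2  0.3 -0.4]
```

View pics/lid_side.png

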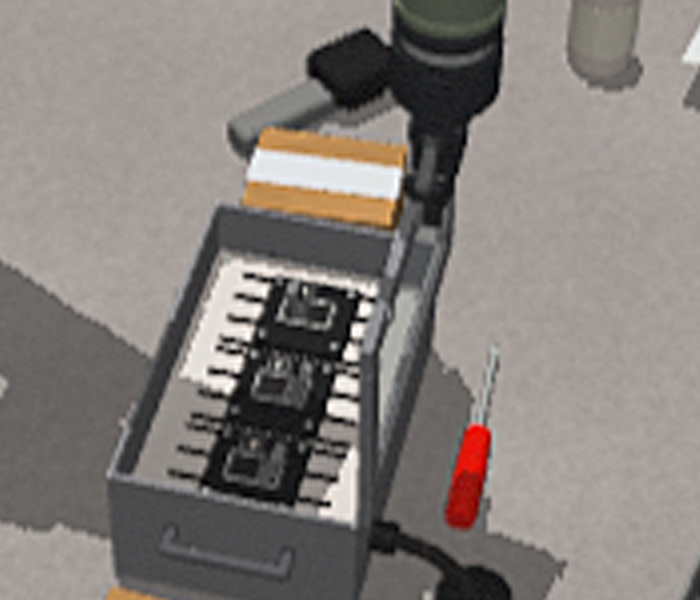

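```bash
python3 - <<'E'
from h import *
from bench import ctrl,effector,viewer
bias=np.load('bias.npy'); r=.174; off=-.003+.011
print(lidpts(1.55,[r,0,.01])[0]+[off,0,0])
a=1.53
for a in list(np.linspace(1.5,.12,14)):
    P=lidpts(a,[r,0,.01])[0]; P[0]+=off; P[2]-=.001
    ctrl.line_to(W(*P),speed=.12)
    st=ctrl.observe(); F=fb(st)-bias; L=loc(st)
    print(f"t{st['time']:.2f} a{a:.2f} cmd {np.round(P*1e3,0)} at {np.round(L*1e3,1)} F {np.round(F,1)}")
    if np.linalg.norm(F)>22: print("LIMIT"); break
E
```

```text
[0.10937954 0.         0.29917032]
t38.62 a1.50 cmd [101.   0. 298.] at [100.   -0.  298.3] F [ 0.2  0.  -0.4]
t38.92 a1.39 cmd [ 82.   0. 297.] at [ 81.8   0.  297.1] F [ 0.1 -0.3 -0.7]
t39.23 a1.29 cmd [ 64.   0. 294.] at [ 64.   -0.  293.9] F [0.  0.1 0.4]
t39.52 a1.18 cmd [ 46.   0. 289.] at [ 46.4  -0.  288.8] F [0.3 0.6 0.8]
t39.83 a1.08 cmd [ 29.   0. 282.] at [ 29.3  -0.  281.9] F [-0.2  0.1 -0.2]
t40.12 a0.97 cmd [ 13.   0. 273.] at [ 13.   -0.  273.2] F [ 0.2 -0.3  0.3]
t40.42 a0.86 cmd [ -3.   0. 263.] at [ -2.2  -0.  262.8] F [-0.2  0.8 -0.3]
t40.73 a0.76 cmd [-17.   0. 251.] at [-16.3  -0.  250.9] F [ 0.2 -0.  -0.5]
t41.02 a0.65 cmd [-29.   0. 237.] at [-29.1  -0.  237.5] F [-0.3 -0.4  0.1]
t41.33 a0.54 cmd [-41.   0. 223.] at [-40.4  -0.  222.9] F [0.5 0.3 0.3]
t41.62 a0.44 cmd [-50.   0. 207.] at [-50.   -0.  207.2] F [ 0.4 -0.   0.6]
t41.92 a0.33 cmd [-58.   0. 190.] at [-57.9  -0.  190.5] F [ 0.7 -0.1 -0.1]
t42.23 a0.23 cmd [-64.   0. 173.] at [-64.1  -0.  173. ] F [0.6 0.4 0.5]
t42.52 a0.12 cmd [-69.   0. 155.] at [-68.3  -0.  155.1] F [-0.7  1.  -0.3]
```

```bash
python3 - <<'E'
from h import *
from bench import ctrl,effector,viewer
for n in("side","top"):
  f=viewer.grab_frame(n); im=cv2.resize(f["img"],None,fx=4,fy=4,interpolation=cv2.INTER_CUBIC)
  q=proj(f,W(0.05,0,.2)[None])[0]*4; u,v=int(q[0])-350,max(0,int(q[1])-300)
  cv2.imwrite(f"pics/lid2_{n}.png",im[v:v+600,u:u+700])
st=ctrl.observe(); print(st["time"])
E
```

```text
42.625
```

View pics/lid2_side.png

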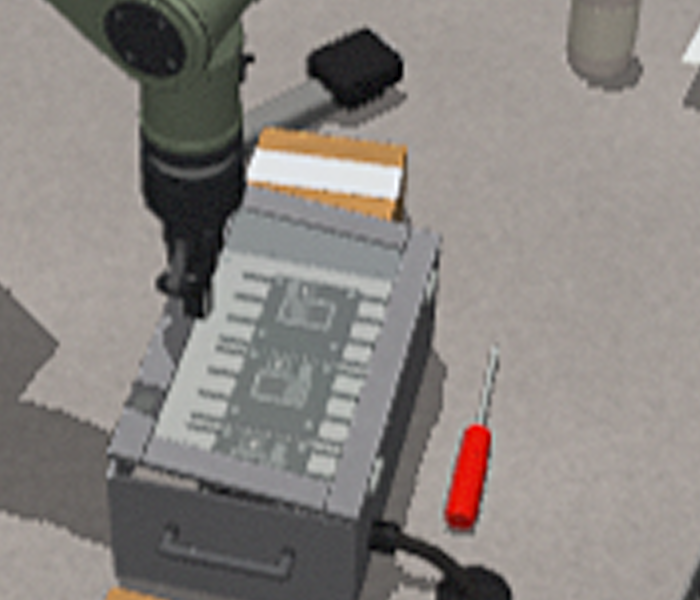

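View pics/lid2_top.png

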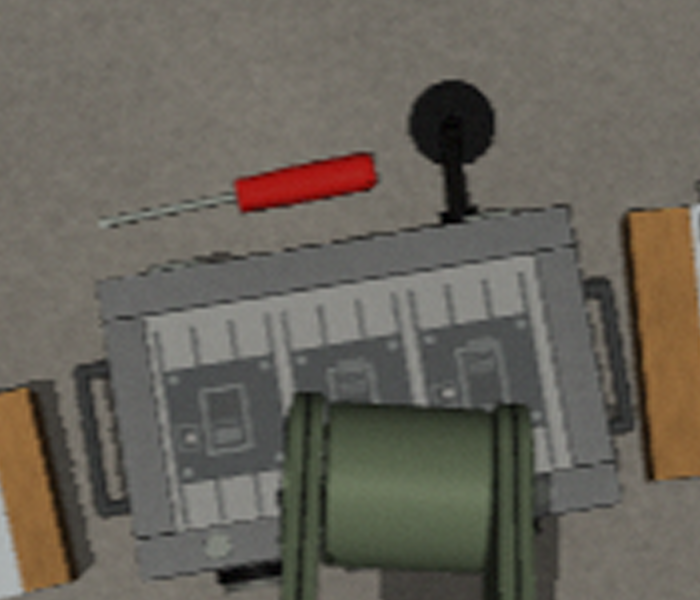

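```bash
python3 - <<'E'
from h import *
from bench import ctrl,effector,viewer
bias=np.load('bias.npy'); z=.155
while z>.122:
    z-=.003 if z>.142 else .0012; ctrl.line_to(W(-.07,0,z),speed=.05)
    F,st=favg(ctrl,3,.015); F-=bias; L=loc(st)
    print(f"t{st['time']:.2f} cmd {z*1e3:.1f} at {L[2]*1e3:.2f} F {np.round(F,1)}")
    if F[2]>14 or st['time']>49: break
ctrl.hold(.2)
ctrl.line_to(W(-.07,0,.20),speed=.15)
ctrl.move_pose(W(-.1,.25,.34),ori())
for n in("side","top"):
  f=viewer.grab_frame(n); im=cv2.resize(f["img"],None,fx=4,fy=4,interpolation=cv2.INTER_CUBIC)
  q=proj(f,W(0.05,0,.2)[None])[0]*4; u,v=int(q[0])-350,max(0,int(q[1])-300)
  cv2.imwrite(f"pics/end_{n}.png",im[v:v+600,u:u+700]); cv2.imwrite(f"pics/endfull_{n}.png",f["img"])
st=ctrl.observe(); print(st["time"],fb(st))
E
```

```text
t42.92 cmd 152.0 at 152.20 F [0.6 0.  0. ]
t43.23 cmd 149.0 at 148.84 F [ 0.4  0.8 -0.1]
t43.52 cmd 146.0 at 145.85 F [0.4 0.1 0.3]
t43.83 cmd 143.0 at 142.87 F [0.2 0.1 0.1]
t44.12 cmd 140.0 at 139.88 F [-0.1 -0.2 -0.1]
t44.42 cmd 138.8 at 138.76 F [0.1 0.5 0.3]
t44.73 cmd 137.6 at 137.55 F [-0.4  0.2  0. ]
t45.02 cmd 136.4 at 136.33 F [0.  0.2 0. ]
t45.33 cmd 135.2 at 135.48 F [-1.1  0.2  4.6]
t45.62 cmd 134.0 at 135.35 F [-3.8  1.1 13.6]
t45.92 cmd 132.8 at 135.21 F [-6.7  1.4 23.8]
47.9333 [-0.14863767 -0.30410433 -0.38790604]
```

View pics/end_side.png

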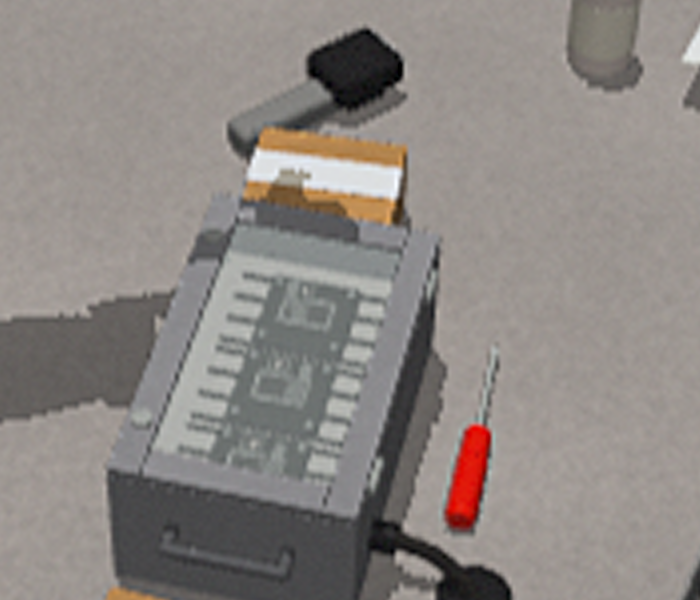

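View pics/end_top.png

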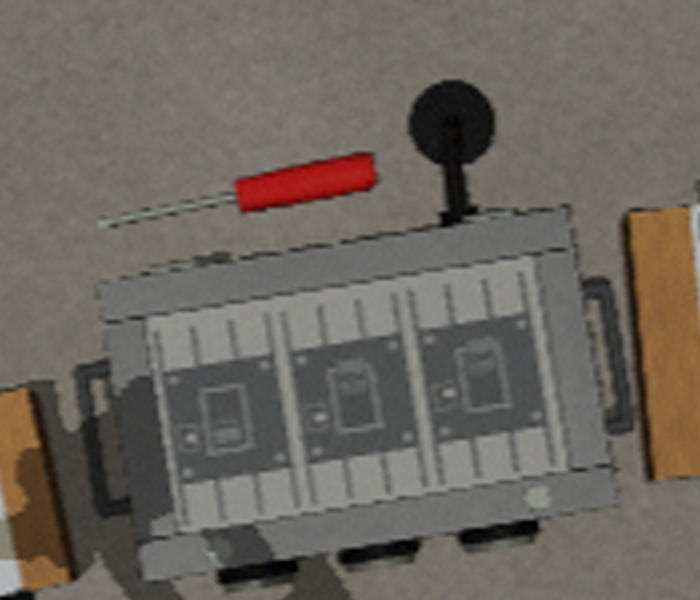

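View pics/endfull_top.png

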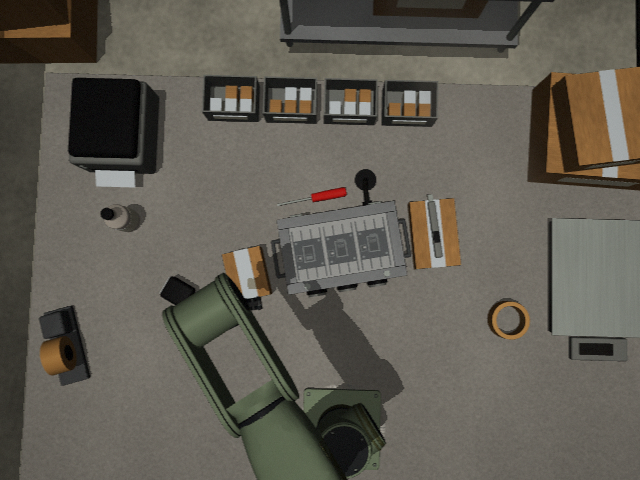

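The lid is flat: the press met the stop at z = 135.2 mm, the top of a shut lid. Through the window the right and middle levers lie on (pixels 483,365 and 352,380 in the crop) and the left one off. The surrounding things haven't moved, so I'm handing in.

```bash
python3 - <<'E'
from bench import order,ctrl
order.finish_job(); print(ctrl.observe()["time"])
E
```

```text
the job is handed in; nothing more can be done
the job is handed in; nothing more can be done
```

The tripped breaker (the right-hand, -y place) is back on, the box's lid is shut, and I handed the job in at about 48 s.

- **Reset:** I pushed the lever off against its spring, which took 5 to 6.5 N. The force then rose sharply to 11.3 N at the stop, well below the 18 N limit.
- **Throw on:** I pushed it back with a peak of about 4 N and it went past centre without being blocked. A last touch met it at its on stop.
- **Lid:** I swung it over from behind and pressed it down until it stopped at z = 135 mm, the height of a shut lid. The final press reached about 24 N on the fingertips, more than the 14 N I had aimed for.

**Last checks:** In the final pictures the right and middle levers are on and the left one is off. The lid lies flat, the things round the box look where they were, and the arm is clear of everything.

**Less certain:**
- The box fit from the pictures was a few millimetres off: corner residuals were up to 3.7 px, and first contact came about 4 mm from where I expected it. I relied on force contact instead.
- The reset flag moves only 1 to 2 px in these views. The main proof that it reset is that the lever went past the blocked range to its on stop.

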